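# Try the clamp screws in the gauge nuts and scrap those that bind

## Robot

A 7-joint arm with a two-finger parallel gripper is mounted at the origin on the work surface. World frame = base frame: x ahead of the robot, y to its left, z up, the work surface at z = 0. Lengths are in m, angles in rad, forces in N, time in s.
With the tool pointing down it reaches from about 0.425 to 0.875 m from the base axis. Payload 4.7 kg.
Tool frame: the origin (TCP) lies midway between the tips of the shut fingers; the grasp point (between the pads) lies 19 mm behind it (manip.tcp_to_grasp is the distance from the TCP to the grasp point, in m); z points along the fingers, y is the line along which they close (so a half turn about z gives the same grasp; the last joint's range is limited). The gripper opens to 87 mm and grips with 3 to 60 N. Pads are 19 mm wide; open, the fingers measure 117 mm over their backs; the gripper's body (75 mm by 190 mm) begins 51 mm behind the grasp point.
Start: joints at [1.252, 0.321, -0.07, 1.45, 0.023, 1.371, -0.057], TCP at [0.212, -0.614, 0.191] pointing down, gripper open.
Joint ranges: [-2.86, 2.86], [-0.3, 2.09], [-1.38, 1.24], [0.06, 2.45], [-1.56, 4.7], [0.09, 2.05], [-2.69, 2.69]. Speed limits (rad/s): [2.57, 2.57, 3.14, 3.14, 3.14, 3.14, 3.14].

## Interface

Orientations are given as a 3x3 rotation matrix whose columns are the frame's x, y, z axes.
In Python, from bench import sensors, vision, ticket, manip gives the robot as it stands.
- The arm moves only by the shell command python3 -m creep 'ROWS' [OPENING] [FORCE]. ROWS is JSON, a list of rows, each an object of numbers: "dx", "dy", "dz": the shift along the tool's x, y, z in m; "yaw": the turn about the tool's z in rad. In form: [{"dx": .., "dy": .., "dz": .., "yaw": ..}, ...]. A call has exactly 5 rows; each row shifts and turns the commanded pose from where the row before left it, along the tool's axes as they then stand; what a row does not reach is not made up. A row lasts 1/10 s, in which the tool goes at most 50 mm and 8.59 degrees, less where a joint would pass 70% of its speed; a pose out of reach is approached as far as the arm can. A call is refused whole if a number of a shift passes 0.05 or a number of a turn 0.15, either way. A call with a gripper value outside its range is refused whole. OPENING is the opening, from 0 (shut) to 1 (fully open), set as the call begins (- or left out, the last holds). The fingers move at their own pace and stop on an object; FORCE is the grip in N (left out, the last holds). Time passes only in rows, so rows that do not move let the fingers close, or fill a call up. It gives the time, the measured TCP pose, the force, the opening and the grip force at its end, in the units of the state.
- sensors.observe(): the state, without advancing time (a new reading comes with each control period).
- vision.get_image(name): name is "scene" or "top" or "wrist"; returns (picture, depth): 384x512x3 uint8, blue, green, red; 384x512 float32, m along the optical axis (not along the pixel's ray), 0 where there is no reading.
- vision.get_calibration(name): a dict with "vfov" (degrees; the focal length in pixels is half the picture's height over the tangent of half this angle, whatever the lens; pixels are square), "cx", "cy" (the principal point, pixels), "R" (3x3) and "t" (3): a world point X has camera coordinates R X + t. Camera axes: x right, y down, z forward; pixel columns grow to the right and rows downward; lengths in m; the calibration is good to about 2 mm. A picture is of the moment at which its call begins: read the wrist's pose just before it. get_calibration takes no time and is no camera call; for the wrist camera it gives the pose at the moment of the call.
- ticket.sign_off(): hands the job in; it is judged then, once.
The state is a dict: "t": time; "q": joint angles; "joint_vel": joint speeds; "joint_efforts": joint torques, N m; "ee_pos": TCP position; "tcp_rot": TCP orientation; "ft_force": force on the tool from outside, world axes, zero at the start; "ft_torque": the same for the moment, N m; "width": opening from 0.0 (shut) to 1.0 (fully open); "finger_force": force on a finger pad.
Only numpy, scipy, OpenCV 4.12 (cv2) and the standard library are available. Lean on these libraries where they do the work, as an engineer would, in place of code of your own. Each camera call takes 0.05 s, during which the arm holds its last target. There are 200 camera calls.

## Task

Try the three clamp screws in their gauge nuts: first turn every one clockwise (seen from above) as far as it will freely go, and leave each where it stops until all three have been tried. Then lift out any screw that stopped early, its thread being bad, and put it in the steel scrap tray; keep the ones that ran fully home standing in their nuts. Do not push the other things on the bench about.

Things in the scene. Friction and masses are not known exactly. Their poses are not given: they have to be found in the camera images.
- gauge: The gauge: a fixed dark steel block 80 (x) by 280 (y) by 44 mm high carrying three open hexagonal nuts in a row along y, 100 mm apart (y = -100, 0, 100). Origin at the middle of its underside, z up. At the start every wing lies within 8 degrees of the gauge's x. Nuts are open leads: a screw sits by its weight and can be drawn straight up at any angle.
- nut0 (a point): Mouth of the gauge nut at the gauge's y = -100 mm, on its axis, 44 mm above the bench. Nut walls rise to 58 mm and are 66 mm across flats. To draw a screw, raise it 55 mm. A sound screw turns easily clockwise from above, sinks 4 mm by 60 degrees, and stops dead, home, at about 80 degrees from the gauge's x. The wing's middle stands 114 mm above the bench at first, 110 mm at home.
- nut1 (a point): The same for the middle gauge nut. A bad screw, in whichever nut, stops dead at about 30 degrees from the gauge's x and turns no further. A light grip of 20 to 30 N is enough to try a screw; one that has stopped should not be wrenched, lest it wedge.
- nut2 (a point): The same for the gauge nut at the gauge's y = 100 mm.
- screw_a_mid (a point): Steel clamp screw, 122 mm long, upright in a gauge nut; all three look alike, 0.35 kg. Shank 20 mm thick, round flange 60 mm wide (56 to 61 mm above the foot), on top a flat wing 64 mm long (this point's x), 14 mm thick (y), 36 mm high. This point: on the axis, 61 mm above the foot, z up; the wing's middle is 43 mm above it.
- screw_b_mid (a point): Steel clamp screw, 122 mm long, upright in a gauge nut; all three look alike, 0.35 kg. Shank 20 mm thick, round flange 60 mm wide (56 to 61 mm above the foot), on top a flat wing 64 mm long (this point's x), 14 mm thick (y), 36 mm high. This point: on the axis, 61 mm above the foot, z up; the wing's middle is 43 mm above it.
- screw_c_mid (a point): Steel clamp screw, 122 mm long, upright in a gauge nut; all three look alike, 0.35 kg. Shank 20 mm thick, round flange 60 mm wide (56 to 61 mm above the foot), on top a flat wing 64 mm long (this point's x), 14 mm thick (y), 36 mm high. This point: on the axis, 61 mm above the foot, z up; the wing's middle is 43 mm above it.
- tray: The scrap tray: a fixed open steel tray, undivided and empty, 190 mm (x) by 160 mm (y), 40 mm high, walls and floor 4 to 5 mm thick; left or right of the gauge. Origin at the middle of its underside, z up. A screw put in it may stand, lean or lie.
- stock_box: A fixed wooden box of the same outline, 55 mm high, with four compartments holding pins; not for scrap
- offcut: A wooden strip 160 x 22 x 14 mm lying flat; a bystander. Its origin is on its underside.
- wrench: A steel wrench 160 mm long lying flat; a bystander. Its origin is on its underside.
- hammer: A hammer lying flat; a bystander. Its origin is on its underside.
- glue: A yellow glue bottle, 64 mm across and 170 mm tall; a bystander. Its origin is on its underside.
- tape: A grey roll of tape lying flat, 96 mm across, 25 mm high; a bystander. Its origin is on its underside.
- driver: A screwdriver 190 mm long lying flat; a bystander. Its origin is on its underside.
- mug: A white mug 80 mm across, 95 mm tall; a bystander. Its origin is on its underside.
Things that resemble listed ones, but are neither listed nor needed, are in the scene too. Leave any pink look-alike of the part that bears screw_a_mid alone. Leave any red look-alike of the part that bears screw_b_mid alone.

How it is judged:
By the outcome, as a careful person would: the job done as asked, in the order asked, and still so for the second after the job is handed in, with the robot touching nothing.
It also fails if it takes over 70 s, if anything falls off the work surface, if the arm or the gripper's body presses on something with over 40 N, if the wrist force passes 120 N, or if a joint passes its speed limit or range.

## Working session

There is one attempt and no reset: what is moved stays moved. The work goes in short steps, Python scripts to look and compute and a shell command to move; the robot and the scene stay as the last step left them, time stands still between calls to the robot, and variables do not carry over. Pictures are saved under pics/ and viewed, at most 10 in all, crops included, and the job is handed in when it is done.

```bash
mkdir -p pics; ls
cat > h.py <<'E'
import numpy as np, cv2
from bench import sensors, vision, ticket, manip
def cam(n):
    c=vision.get_calibration(n); f=192/np.tan(np.radians(c['vfov'])/2)
    return f,c['cx'],c['cy'],np.array(c['R']),np.array(c['t'])
def ray(c,u,v,z):
    f,cx,cy,R,t=c; o=-R.T@t; d=R.T@np.array([(u-cx)/f,(v-cy)/f,1]); return o+d*(z-o[2])/d[2]
def cloud(c,D):
    f,cx,cy,R,t=c; v,u=np.indices(D.shape); P=np.stack([(u-cx)/f*D,(v-cy)/f*D,D],-1)-t
    return P@R
def proj(c,X):
    f,cx,cy,R,t=c; p=R@np.array(X)+t; return f*p[0]/p[2]+cx,f*p[1]/p[2]+cy
E
python3 - <<'E'
from h import *
s=sensors.observe();print(s['t'],s['ee_pos'],np.round(s['tcp_rot'],3),s['width'],manip.tcp_to_grasp)
ims=[]
for n in('top','scene'):
    b,d=vision.get_image(n);np.savez(n,b=b,d=d);c=cam(n);print(n,c)
    cv2.imwrite(f'pics/{n}0.png',cv2.resize(b,None,fx=1.5,fy=1.5))
E
```

```text
pics
0.0 [ 0.21212148 -0.61378314  0.18987645] [[ 0.945  0.327 -0.001]
 [ 0.327 -0.945  0.002]
 [-0.    -0.002 -1.   ]] 0.998567596368998 0.0187
top (np.float64(389.020299436052), 256.4105880532219, 193.07582971721192, array([[ 0.02750574, -0.99959271,  0.0076057 ],
       [-0.99832652, -0.02785649, -0.05067725],
       [ 0.05086848, -0.00619905, -0.99868612]]), array([-0.02403052,  0.54975597,  1.22574859]))
scene (np.float64(429.6118432724857), 254.8223908813086, 194.14559567655357, array([[ 0.23498001,  0.9719354 , -0.01122361],
       [ 0.83906592, -0.20865866, -0.50242408],
       [-0.49066565,  0.10864227, -0.86454848]]), array([-0.12688343, -0.45458175,  1.57783503]))
```

View pics/top0.png

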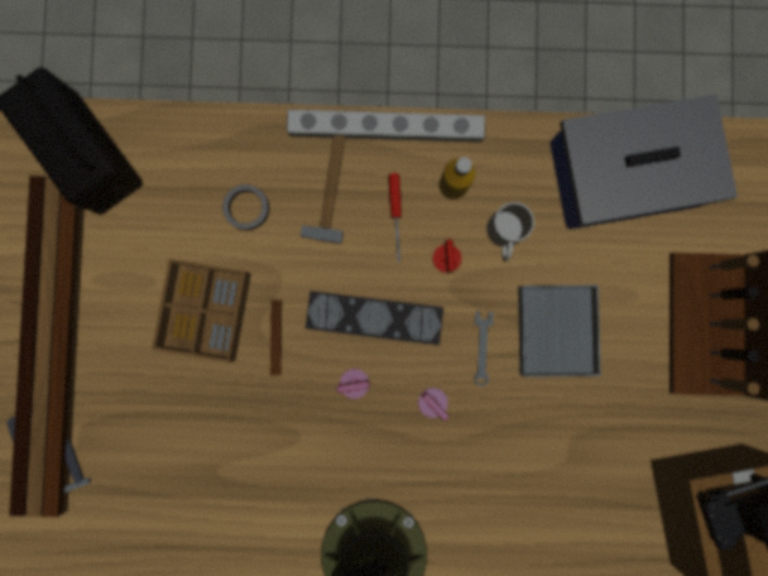

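View pics/scene0.png

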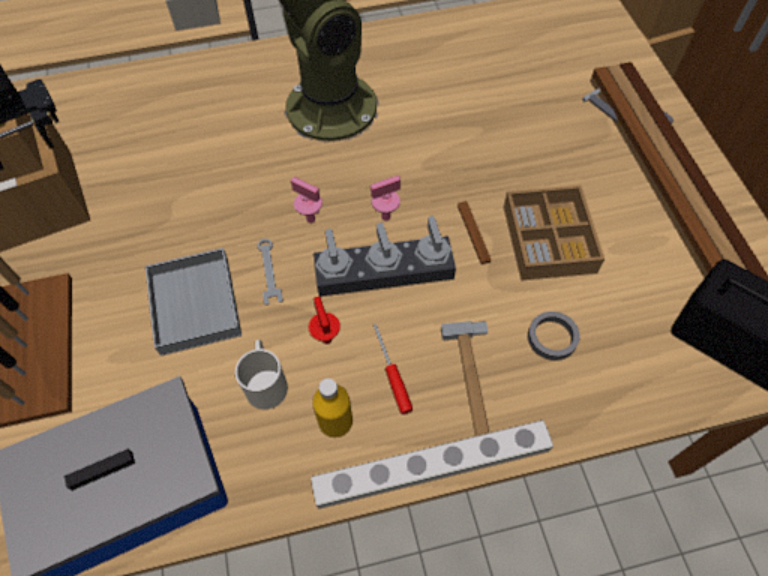

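The top view (1.5x) shows the gauge at (374,318) with three screws, the tray at (559,331), the wrench at (483,347), the pink look-alikes at (354,384) and (433,403), and the red one at (447,257). The scene view shows all three wings upright, at (332,245), (382,240) and (433,235). Next I'll measure these.

Run:
```python
from h import *
cs={n:cam(n) for n in('top','scene')}; C={}
for n in cs:
    z=np.load(n+'.npz');P=cloud(cs[n],z['d']);C[n]=(z['b'],z['d'],P)
b,d,P=C['top']
print('bench z',np.median(P[200:230,20:60,2]),np.median(P[260:300,300:330,2]))
# gauge dark mask, top face z=.044
v=b.max(2); m=(v<75).astype(np.uint8); m[:185]=0;m[240:]=0;m[:,:195]=0;m[:,305:]=0
m=cv2.morphologyEx(m,cv2.MORPH_CLOSE,np.ones((25,25)))
c=max(cv2.findContours(m,0,2)[0],key=cv2.contourArea);r=cv2.minAreaRect(c);print(r)
bx=np.array([ray(cs['top'],*p,.044) for p in cv2.boxPoints(r)]);print(bx.round(4),bx.mean(0))
for n in cs:
    P=C[n][2]
    k=(P[...,2]>.085)&(P[...,2]<.15)&(P[...,0]>.35)&(P[...,0]<.7)&(abs(P[...,1])<.2)
    N,L,S,_=cv2.connectedComponentsWithStats(k.astype(np.uint8))
    for i in range(1,N):
        if S[i,4]<20: continue
        Q=P[L==i]; top=np.percentile(Q[:,2],95); T=Q[Q[:,2]>top-.012]
        (cx,cy),(w,h),a=cv2.minAreaRect((T[:,:2]*1000).astype(np.float32))
        e=np.linalg.svd(T[:,:2]-T[:,:2].mean(0),full_matrices=False)[2][0]
        print(n,S[i],'top',round(top,4),'mean',T.mean(0).round(4),'rect',round(cx,1),round(cy,1),round(w,1),round(h,1),'ang',np.degrees(np.arctan2(e[1],e[0])).round(1))
b,d,P=C['top']
k=(P[...,2]>.02)&(P[...,2]<.06)&(P[...,1]<-.2)&(P[...,1]>-.5)&(P[...,0]>.35)&(P[...,0]<.7)
Q=P[k];print('tray',Q.min(0),Q.max(0),cv2.minAreaRect((Q[:,:2]*1000).astype(np.float32)))
```

```text
bench z 0.0375081263068274 0.00030676848673029194
((249.3396759033203, 211.6145782470703), (89.91920471191406, 25.542476654052734), 6.9529571533203125)
[[ 0.4642  0.154   0.044 ]
 [ 0.543   0.1471  0.044 ]
 [ 0.5169 -0.1311  0.044 ]
 [ 0.4382 -0.1232  0.044 ]] [0.49057968 0.01170503 0.044     ]
top [295 160   8  22 131] top 0.1243 mean [ 0.615  -0.133   0.1207] rect 614.5 -133.8 62.0 14.0 ang -175.5
top [212 197   8  22 138] top 0.1343 mean [0.4994 0.1109 0.1304] rect 499.3 111.1 14.1 61.4 ang 177.9
top [245 201   9  22 124] top 0.1352 mean [0.49   0.0118 0.1312] rect 490.7 11.8 60.7 11.6 ang -178.4
top [279 205   8  23 136] top 0.1342 mean [ 0.48   -0.0873  0.1308] rect 480.3 -87.3 14.0 63.7 ang 178.0
top [224 253  23   8 114] top 0.1241 mean [0.3578 0.0451 0.1208] rect 356.1 48.8 13.5 63.8 ang 97.5
scene [247 117  20  16 204] top 0.1214 mean [0.3644 0.0488 0.1175] rect 363.0 48.8 17.4 63.3 ang 100.2
scene [285 144  10  24 162] top 0.1325 mean [0.509  0.1107 0.1287] rect 507.4 111.6 14.0 62.7 ang -1.1
scene [251 149   9  24 149] top 0.1323 mean [0.4989 0.0116 0.1287] rect 496.5 12.4 62.2 14.5 ang 0.6
scene [217 153   9  24 141] top 0.1321 mean [ 0.4891 -0.0872  0.1286] rect 487.4 -87.0 14.0 63.1 ang -1.0
scene [209 198  11  25 146] top 0.123 mean [ 0.6253 -0.1329  0.1191] rect 623.5 -132.7 62.1 13.9 ang 5.4
tray [ 0.37679106 -0.46084649  0.02008114] [ 0.699491   -0.22306984  0.05938035] ((541.4910888671875, -343.93011474609375), (330.2005920410156, 222.48501586914062), 3.6939961910247803)
```

```bash
python3 - <<'E'
from h import *
z=np.load('top.npz');b,d=z['b'],z['d'];c=cam('top');P=cloud(c,d)
print('tcp px',proj(c,[.212,-.614,.19]))
for u,v in((445,315),(470,350),(500,315),(455,330),(480,330),(495,345),(485,300)): print(u,v,P[v,u].round(3),b[v,u])
print('tray corners',[ray(c,u/1.5,v/1.5,.04)[:2].round(4) for u,v in((518,286),(598,286),(600,376),(520,376))])
for n in('top','scene'):
    Z=np.load(n+'.npz');Q=cloud(cam(n),Z['d']);k=(Q[...,2]>.03)&(Q[...,2]<.045)&(Q[...,1]<-.2)&(Q[...,1]>-.42)&(Q[...,0]>.35)&(Q[...,0]<.62)
    q=Q[k];print(n,q.min(0),q.max(0),cv2.minAreaRect((q[:,:2]*1000).astype(np.float32)))
E
python3 -m creep '[{"dx":0.0284,"dy":-0.0273,"dz":-0.01,"yaw":0},{"dx":0.0284,"dy":-0.0273,"dz":-0.01,"yaw":0},{"dx":0.0284,"dy":-0.0273,"dz":-0.01,"yaw":0},{"dx":0.0284,"dy":-0.0273,"dz":-0.01,"yaw":0},{"dx":0.0284,"dy":-0.0273,"dz":-0.01,"yaw":0}]' 0.7 25
```

```text
tcp px (np.float64(477.47091201639654), np.float64(321.04214965663607))
445 315 [ 0.197 -0.583  0.074] [12 23 31]
470 350 [ 0.125 -0.61   0.16 ] [22 43 60]
500 315 [ 0.223 -0.694  0.161] [102 106 106]
455 330 [ 0.166 -0.59   0.119] [11 18 30]
480 330 [ 0.224 -0.547  0.316] [27 24 28]
495 345 [ 0.198 -0.566  0.343] [0 6 5]
485 300 [ 0.235 -0.732  0.026] [12 22 33]
tray corners [array([ 0.5642, -0.2863]), array([ 0.5689, -0.4535]), array([ 0.3823, -0.4593]), array([ 0.3779, -0.2934])]
top [ 0.37679106 -0.41950747  0.03015252] [ 0.61897023 -0.25353317  0.04495296] ((499.449462890625, -337.938720703125), (243.33888244628906, 162.5552215576172), 1.4860048294067383)
scene [ 0.38194654 -0.41872741  0.03002658] [ 0.57822243 -0.29341118  0.04419672] ((480.0235900878906, -357.8493347167969), (193.74688720703125, 124.39354705810547), 1.4993300437927246)
t: 0.6
ee_pos: [0.3024, -0.4372, 0.2409]
tcp_rot: [[0.945, 0.327, -0.0], [0.327, -0.945, 0.0], [-0.0, -0.001, -1.0]]
ft_force: [0.3, -0.3, -0.3]
width: 0.716
finger_force: 0.0
```

```bash
python3 -m creep '[{"dx":0.0284,"dy":-0.0273,"dz":0,"yaw":0},{"dx":0.0284,"dy":-0.0273,"dz":0,"yaw":0},{"dx":0.0284,"dy":-0.0273,"dz":0,"yaw":0},{"dx":0.0284,"dy":-0.0273,"dz":0,"yaw":0},{"dx":0.0284,"dy":-0.0273,"dz":0,"yaw":0}]' >/dev/null
python3 -m creep '[{"dx":0.0284,"dy":-0.0273,"dz":0,"yaw":0},{"dx":0.0284,"dy":-0.0273,"dz":0,"yaw":0},{"dx":0.0284,"dy":-0.0273,"dz":0,"yaw":0},{"dx":0.0284,"dy":-0.0273,"dz":0,"yaw":0},{"dx":0.0284,"dy":-0.0273,"dz":0,"yaw":-0.13}]'
python3 -m creep '[{"dx":0,"dy":0,"dz":0,"yaw":-0.148},{"dx":0,"dy":0,"dz":0,"yaw":-0.148},{"dx":0,"dy":0,"dz":0,"yaw":-0.148},{"dx":0,"dy":0,"dz":0,"yaw":-0.148},{"dx":0,"dy":0,"dz":0,"yaw":-0.148}]' >/dev/null
python3 -m creep '[{"dx":0,"dy":0,"dz":0,"yaw":-0.148},{"dx":0,"dy":0,"dz":0,"yaw":-0.148},{"dx":0,"dy":0,"dz":0,"yaw":-0.148},{"dx":0,"dy":0,"dz":0,"yaw":-0.148},{"dx":0,"dy":0,"dz":0,"yaw":-0.148}]' 
python3 -m creep '[{"dx":0,"dy":0,"dz":0,"yaw":-0.148},{"dx":0,"dy":0,"dz":0,"yaw":-0.148},{"dx":0,"dy":0,"dz":0,"yaw":-0.148},{"dx":0,"dy":0,"dz":0,"yaw":-0.148},{"dx":0,"dy":0,"dz":0,"yaw":-0.148}]' 
python3 -m creep '[{"dx":0,"dy":0,"dz":0,"yaw":-0.148},{"dx":0,"dy":0,"dz":0,"yaw":-0.148},{"dx":0,"dy":0,"dz":0,"yaw":-0.12},{"dx":0,"dy":0,"dz":0,"yaw":0},{"dx":0,"dy":0,"dz":0,"yaw":0}]'
python3 - <<'E'
from h import *
print(sensors.observe()['q']);c=cam('wrist');b,d=vision.get_image('wrist');np.savez('w0',b=b,d=d);print(c)
cv2.imwrite('pics/w0.png',b)
E
```

```text
t: 1.6
ee_pos: [0.4814, -0.0867, 0.2408]
tcp_rot: [[0.894, 0.449, -0.0], [0.449, -0.894, -0.0], [-0.0, 0.0, -1.0]]
ft_force: [1.2, -1.0, 0.4]
width: 0.703
finger_force: 0.0
t: 2.6
ee_pos: [0.4808, -0.0881, 0.2405]
tcp_rot: [[-0.369, 0.929, -0.001], [0.929, 0.369, 0.0], [0.0, -0.001, -1.0]]
ft_force: [-0.7, -0.1, -0.3]
width: 0.702
finger_force: 0.0
t: 3.1
ee_pos: [0.4808, -0.0881, 0.2405]
tcp_rot: [[-0.899, 0.437, -0.001], [0.437, 0.899, 0.0], [0.001, -0.0, -1.0]]
ft_force: [-0.9, 0.5, 0.2]
width: 0.701
finger_force: 0.0
t: 3.6
ee_pos: [0.481, -0.0881, 0.2407]
tcp_rot: [[-0.999, 0.046, -0.0], [0.046, 0.999, 0.0], [0.0, 0.0, -1.0]]
ft_force: [0.6, 0.2, -0.4]
width: 0.698
finger_force: 0.0
[ 0.69499737 -0.02610927 -0.55257933  1.74231848 -0.0138401   1.4220138
  1.66977851]
(np.float64(284.5246739089221), 255.43603831906356, 187.08803129368516, array([[ 0.0464966 ,  0.99891687,  0.00177834],
       [ 0.969129  , -0.04554144,  0.24231171],
       [ 0.24213024, -0.00954323, -0.97019682]]), array([ 0.06473271, -0.51181667,  0.32038925]))
```

View pics/w0.png

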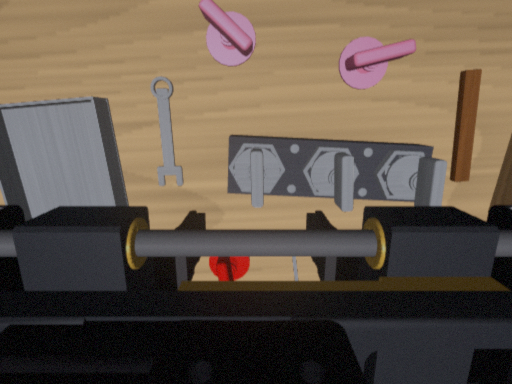

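The wrist view shows the gauge with wings at (257,178), (343,182) and (428,185). The fingers are below, and the tray and wrench are clear on the left.

```bash
cat >> h.py <<'E'
def wings(b,d,c,lo=.100):
    P=cloud(c,d)
    k=(P[...,2]>lo)&(P[...,2]<.15)&(P[...,0]>.42)&(P[...,0]<.6)&(abs(P[...,1])<.2)
    N,L,S,_=cv2.connectedComponentsWithStats(k.astype(np.uint8))
    for i in range(1,N):
        if S[i,4]<60: continue
        Q=P[L==i]; top=np.percentile(Q[:,2],90); T=Q[Q[:,2]>top-.003]
        (cx,cy),(w,h),a=cv2.minAreaRect((T[:,:2]*1000).astype(np.float32))
        e=np.linalg.svd(T[:,:2]-T[:,:2].mean(0),full_matrices=False)[2][0]
        print('px',S[i],'top',round(top,4),'rect',round(cx,1),round(cy,1),round(w,1),round(h,1),'ang',np.degrees(np.arctan(e[1]/e[0])).round(1),len(T))
E
python3 - <<'E'
from h import *
z=np.load('w0.npz');c0=cam('wrist');b,d=z['b'],z['d'];wings(b,d,c0)
P=cloud(c0,d);print(P[150:210:6,257].round(4),P[100,300],d[100,300])
k=(P[...,2]>.038)&(P[...,2]<.05)&(b.max(2)<90);k[:130]=0;k[215:]=0
q=P[k];q=q[(q[:,0]>.4)&(q[:,0]<.6)];print(cv2.minAreaRect((q[:,:2]*1000).astype(np.float32)))
for n in('top','scene'):
  Z=np.load(n+'.npz');print(n);wings(Z['b'],Z['d'],cam(n))
E
```

```text
px [250 148  14  60 737] top 0.133 rect 483.7 -86.1 13.5 61.8 ang -1.5 626
px [ 334  153   20   59 1097] top 0.133 rect 492.9 13.0 62.3 13.3 ang 0.9 636
px [ 414  157   33   49 1320] top 0.133 rect 496.4 112.2 13.6 49.8 ang -1.4 536
px [216 257  14  17 198] top 0.1229 rect 593.5 -134.3 13.0 12.8 ang 35.3 100
[[ 0.4518 -0.0844  0.1217]
 [ 0.4568 -0.0847  0.1334]
 [ 0.4633 -0.0849  0.1327]
 [ 0.4697 -0.0852  0.1332]
 [ 0.4764 -0.0855  0.1325]
 [ 0.483  -0.0858  0.1329]
 [ 0.4898 -0.0861  0.1325]
 [ 0.4968 -0.0864  0.1316]
 [ 0.5039 -0.0868  0.1308]
 [ 0.5105 -0.0871  0.132 ]] [ 0.3958389  -0.01805681  0.00047969] 0.41597444
((482.01763916015625, -148.31185913085938), (606.1384887695312, 103.75885772705078), 88.24258422851562)
top
px [212 197   8  22 124] top 0.1333 rect 498.0 111.3 12.0 57.8 ang -0.8 57
px [247 201   5  22 108] top 0.1346 rect 490.6 11.8 60.2 11.5 ang 0.1 47
px [280 205   7  23 120] top 0.1336 rect 479.0 -87.5 12.0 60.4 ang -0.7 64
scene
px [285 144  10  24 141] top 0.1318 rect 505.5 110.8 59.2 11.9 ang -0.0 54
px [251 149   9  23 131] top 0.1317 rect 496.4 11.6 59.1 12.3 ang 2.5 55
px [217 153   8  24 118] top 0.1315 rect 486.7 -86.0 11.6 61.5 ang -2.0 54
```

```bash
python3 -m creep '[{"dx":-0.0025,"dy":0.002,"dz":0.02,"yaw":-0.02},{"dx":0,"dy":0,"dz":0.03,"yaw":0},{"dx":0,"dy":0,"dz":0.034,"yaw":0},{"dx":0,"dy":0,"dz":0.034,"yaw":0},{"dx":0,"dy":0,"dz":0.026,"yaw":0}]' >/dev/null
python3 -m creep '[{"dx":0,"dy":0,"dz":0,"yaw":0},{"dx":0,"dy":0,"dz":0,"yaw":0},{"dx":0,"dy":0,"dz":0,"yaw":0},{"dx":0,"dy":0,"dz":0,"yaw":0},{"dx":0,"dy":0,"dz":0,"yaw":0}]' 0 25
python3 -m creep '[{"dx":0,"dy":0,"dz":0,"yaw":0},{"dx":0,"dy":0,"dz":0,"yaw":0},{"dx":0,"dy":0,"dz":0,"yaw":0},{"dx":0,"dy":0,"dz":0,"yaw":0},{"dx":0,"dy":0,"dz":0,"yaw":0}]' 
python3 -c "
from h import *
print(sensors.observe()['ft_torque'])"
```

```text
t: 4.65
ee_pos: [0.4846, -0.0865, 0.0982]
tcp_rot: [[-1.0, 0.023, 0.002], [0.023, 1.0, -0.001], [-0.002, -0.001, -1.0]]
ft_force: [0.4, 0.7, 0.3]
width: 0.333
finger_force: 0.0
t: 5.15
ee_pos: [0.484, -0.0863, 0.0972]
tcp_rot: [[-1.0, 0.023, 0.001], [0.023, 1.0, -0.0], [-0.001, -0.0, -1.0]]
ft_force: [-0.6, -0.1, 3.2]
width: 0.15
finger_force: 25.0
[ 0.08939424 -0.0713543  -0.0160038 ]
```

```bash
python3 -m creep '[{"dx":0,"dy":0,"dz":0.0003,"yaw":0.1},{"dx":0,"dy":0,"dz":0.0004,"yaw":0.1},{"dx":0,"dy":0,"dz":0.0004,"yaw":0.1},{"dx":0,"dy":0,"dz":0.0004,"yaw":0.1},{"dx":0,"dy":0,"dz":0.0004,"yaw":0.1}]'
python3 -c "
from h import *
print(sensors.observe()['ft_torque'])"
python3 -m creep '[{"dx":0,"dy":0,"dz":0.0002,"yaw":0.035},{"dx":0,"dy":0,"dz":0.0002,"yaw":0.035},{"dx":0,"dy":0,"dz":0.0002,"yaw":0.035},{"dx":0,"dy":0,"dz":0.0002,"yaw":0.035},{"dx":0,"dy":0,"dz":0.0,"yaw":0}]'
python3 -c "
from h import *
print(sensors.observe()['ft_torque'])"
```

```text
t: 5.65
ee_pos: [0.4851, -0.0858, 0.0969]
tcp_rot: [[-0.865, 0.502, 0.002], [0.502, 0.865, -0.0], [-0.002, 0.001, -1.0]]
ft_force: [-1.5, 0.7, 11.5]
width: 0.15
finger_force: 25.1
[0.35029274 0.30265105 0.11014543]
t: 6.15
ee_pos: [0.4848, -0.0858, 0.0967]
tcp_rot: [[-0.789, 0.614, 0.002], [0.614, 0.789, -0.001], [-0.002, 0.0, -1.0]]
ft_force: [-4.6, 1.6, 15.1]
width: 0.152
finger_force: 26.3
[0.38739412 0.87103093 0.55875798]
```

```bash
python3 -m creep '[{"dx":0,"dy":0,"dz":-0.001,"yaw":0},{"dx":0,"dy":0,"dz":0,"yaw":0},{"dx":0,"dy":0,"dz":0,"yaw":0},{"dx":0,"dy":0,"dz":0,"yaw":0},{"dx":0,"dy":0,"dz":0.0,"yaw":0}]'
python3 - <<'E'
from h import *
print(sensors.observe()['ft_torque'])
c=cam('scene');b,d=vision.get_image('scene');wings(b,d,c)
cv2.imwrite('pics/s1.png',cv2.resize(b[100:220,170:350],None,fx=3,fy=3))
E
```

```text
t: 6.65
ee_pos: [0.4845, -0.0858, 0.0968]
tcp_rot: [[-0.79, 0.614, 0.001], [0.614, 0.79, -0.001], [-0.001, 0.0, -1.0]]
ft_force: [-2.1, 0.8, 10.4]
width: 0.153
finger_force: 26.3
[0.28305681 0.43918629 0.52055843]
px [285 144  10  24 142] top 0.1311 rect 506.2 110.7 13.2 62.1 ang -2.6 56
px [251 149   9  23 124] top 0.1314 rect 498.8 11.9 61.1 12.5 ang 2.0 55
px [214 159  14  18 129] top 0.1405 rect 493.2 -89.5 30.4 9.5 ang 54.5 19
```

View pics/s1.png

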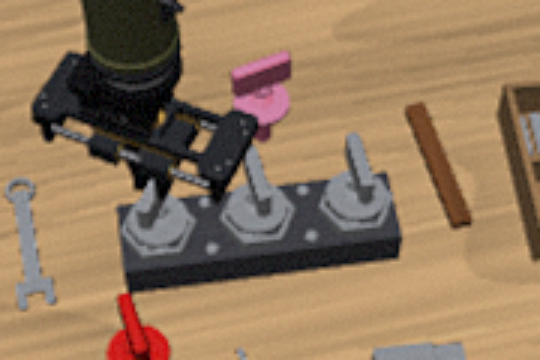

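```bash
python3 -m creep '[{"dx":0,"dy":0,"dz":0,"yaw":-0.03},{"dx":0,"dy":0,"dz":0,"yaw":0},{"dx":0,"dy":0,"dz":0,"yaw":0},{"dx":0,"dy":0,"dz":0,"yaw":0},{"dx":0,"dy":0,"dz":0.0,"yaw":0}]' 0.55 25
python3 -m creep '[{"dx":0,"dy":0,"dz":-0.02,"yaw":0},{"dx":0,"dy":0,"dz":-0.035,"yaw":0},{"dx":0,"dy":0,"dz":-0.04,"yaw":-0.13},{"dx":0,"dy":0,"dz":-0.03,"yaw":-0.13},{"dx":0,"dy":0,"dz":-0.019,"yaw":-0.13}]' >/dev/null
python3 -m creep '[{"dx":0,"dy":0,"dz":0,"yaw":-0.13},{"dx":0,"dy":0,"dz":0,"yaw":-0.13},{"dx":-0.003,"dy":0.033,"dz":0,"yaw":0},{"dx":-0.003,"dy":0.033,"dz":0,"yaw":0},{"dx":-0.003,"dy":0.033,"dz":0,"yaw":0}]'
python3 - <<'E'
from h import *
s=sensors.observe();print(s['q'],s['ee_pos'],s['tcp_rot'])
c=cam('wrist');b,d=vision.get_image('wrist');wings(b,d,c)
E
```

```text
t: 7.2
ee_pos: [0.4835, -0.0863, 0.0949]
tcp_rot: [[-0.806, 0.592, -0.001], [0.592, 0.806, 0.0], [0.001, -0.0, -1.0]]
ft_force: [0.1, -0.3, -0.9]
width: 0.506
finger_force: 0.0
t: 8.2
ee_pos: [0.491, 0.0138, 0.2391]
tcp_rot: [[-1.0, -0.016, 0.0], [-0.016, 1.0, -0.0], [-0.0, -0.0, -1.0]]
ft_force: [-0.1, -0.1, 0.3]
width: 0.553
finger_force: 0.0
[ 0.56526907 -0.0189071  -0.63262249  1.73848898 -0.01127074  1.4183417
  1.52130095] [0.49097867 0.01384413 0.2391335 ] [[-9.99871019e-01 -1.60606386e-02  2.28824202e-05]
 [-1.60606395e-02  9.99871019e-01 -3.71490253e-05]
 [-2.22828318e-05 -3.75117401e-05 -9.99999999e-01]]
px [147 141  43  54 952] top 0.1323 rect 481.7 -83.3 13.5 62.5 ang -33.2 651
px [248 148  13  60 720] top 0.133 rect 492.7 13.1 62.3 12.9 ang 1.2 642
px [ 330  158   24   59 1041] top 0.1329 rect 502.4 112.5 13.2 61.7 ang -3.1 580
```

```bash
python3 -m creep '[{"dx":-0.0015,"dy":-0.0007,"dz":0.02,"yaw":0},{"dx":0,"dy":0,"dz":0.03,"yaw":0},{"dx":0,"dy":0,"dz":0.034,"yaw":0},{"dx":0,"dy":0,"dz":0.034,"yaw":0},{"dx":0,"dy":0,"dz":0.024,"yaw":0}]' >/dev/null
python3 -m creep '[{"dx":0,"dy":0,"dz":0,"yaw":0},{"dx":0,"dy":0,"dz":0,"yaw":0},{"dx":0,"dy":0,"dz":0,"yaw":0},{"dx":0,"dy":0,"dz":0,"yaw":0},{"dx":0,"dy":0,"dz":0,"yaw":0}]' 0 25 >/dev/null
python3 -m creep '[{"dx":0,"dy":0,"dz":0,"yaw":0},{"dx":0,"dy":0,"dz":0,"yaw":0},{"dx":0,"dy":0,"dz":0,"yaw":0},{"dx":0,"dy":0,"dz":0,"yaw":0.05},{"dx":0,"dy":0,"dz":0,"yaw":0.05}]' 
python3 -m creep '[{"dx":0,"dy":0,"dz":0.0001,"yaw":0.1},{"dx":0,"dy":0,"dz":0.0001,"yaw":0.1},{"dx":0,"dy":0,"dz":0.0003,"yaw":0.1},{"dx":0,"dy":0,"dz":0.0003,"yaw":0.1},{"dx":0,"dy":0,"dz":0.0003,"yaw":0.05}]'
python3 -c "
from h import *
print(sensors.observe()['ft_torque'])"
python3 -m creep '[{"dx":0,"dy":0,"dz":0.0002,"yaw":0.035},{"dx":0,"dy":0,"dz":0.0002,"yaw":0.035},{"dx":0,"dy":0,"dz":0.0002,"yaw":0.035},{"dx":0,"dy":0,"dz":0.0002,"yaw":0.035},{"dx":0,"dy":0,"dz":0.0,"yaw":0}]'
python3 -c "
from h import *
print(sensors.observe()['ft_torque'])"
```

```text
t: 9.75
ee_pos: [0.4934, 0.0124, 0.0981]
tcp_rot: [[-0.996, 0.084, 0.002], [0.084, 0.996, -0.0], [-0.002, 0.0, -1.0]]
ft_force: [-0.5, 0.3, 6.0]
width: 0.149
finger_force: 25.1
t: 10.25
ee_pos: [0.4939, 0.0132, 0.0978]
tcp_rot: [[-0.86, 0.51, 0.003], [0.51, 0.86, 0.0], [-0.002, 0.002, -1.0]]
ft_force: [-1.6, 1.6, 10.6]
width: 0.149
finger_force: 25.1
[0.32849065 0.18362927 0.19624203]
t: 10.75
ee_pos: [0.4936, 0.0129, 0.0971]
tcp_rot: [[-0.782, 0.623, 0.002], [0.623, 0.782, 0.0], [-0.002, 0.001, -1.0]]
ft_force: [-1.7, 0.9, 10.6]
width: 0.149
finger_force: 25.0
[0.23673874 0.38998193 0.01229914]
```

```bash
python3 -m creep '[{"dx":0,"dy":0,"dz":0.0005,"yaw":0.12},{"dx":0,"dy":0,"dz":0.0005,"yaw":0.12},{"dx":0,"dy":0,"dz":0.0005,"yaw":0.12},{"dx":0,"dy":0,"dz":0.0005,"yaw":0.12},{"dx":0,"dy":0,"dz":0.0005,"yaw":0.12}]'
python3 -c "
from h import *
print(sensors.observe()['ft_torque'])"
python3 -m creep '[{"dx":0,"dy":0,"dz":0,"yaw":0.05},{"dx":0,"dy":0,"dz":0,"yaw":0.05},{"dx":0,"dy":0,"dz":0,"yaw":0.04},{"dx":0,"dy":0,"dz":0,"yaw":0.03},{"dx":0,"dy":0,"dz":0.0,"yaw":0.02}]'
python3 -c "
from h import *
print(sensors.observe()['ft_torque'])"
```

```text
t: 11.25
ee_pos: [0.4935, 0.0125, 0.0941]
tcp_rot: [[-0.289, 0.957, 0.002], [0.957, 0.289, -0.0], [-0.001, 0.002, -1.0]]
ft_force: [-0.8, 0.0, 8.6]
width: 0.152
finger_force: 25.1
[0.08776723 0.04278762 0.1078371 ]
t: 11.75
ee_pos: [0.4936, 0.0124, 0.0941]
tcp_rot: [[-0.107, 0.994, 0.002], [0.994, 0.107, -0.0], [-0.0, 0.002, -1.0]]
ft_force: [-1.3, -0.1, 7.3]
width: 0.15
finger_force: 25.1
[0.04531033 0.02187377 0.13510505]
```

```bash
python3 -m creep '[{"dx":0,"dy":0,"dz":0,"yaw":0.02},{"dx":0,"dy":0,"dz":0,"yaw":0.02},{"dx":0,"dy":0,"dz":0,"yaw":0.02},{"dx":0,"dy":0,"dz":0,"yaw":0},{"dx":0,"dy":0,"dz":0.0,"yaw":0}]'
python3 -c "
from h import *
print(sensors.observe()['ft_torque'])"
```

```text
t: 12.25
ee_pos: [0.4934, 0.0125, 0.0941]
tcp_rot: [[-0.049, 0.999, 0.002], [0.999, 0.049, -0.0], [-0.0, 0.002, -1.0]]
ft_force: [-1.3, 1.5, 7.9]
width: 0.148
finger_force: 25.1
[0.02841214 0.14188172 0.14998531]
```

```bash
python3 -m creep '[{"dx":0,"dy":0,"dz":0,"yaw":0.02},{"dx":0,"dy":0,"dz":0,"yaw":0.02},{"dx":0,"dy":0,"dz":0,"yaw":0.015},{"dx":0,"dy":0,"dz":0,"yaw":0},{"dx":0,"dy":0,"dz":0.0,"yaw":0}]'
python3 -c "
from h import *
print(sensors.observe()['ft_torque'])"
```

```text
t: 12.75
ee_pos: [0.4933, 0.0125, 0.0941]
tcp_rot: [[0.006, 1.0, 0.002], [1.0, -0.006, -0.0], [-0.0, 0.002, -1.0]]
ft_force: [-1.2, 0.6, 8.1]
width: 0.146
finger_force: 25.4
[0.05491365 0.27929011 0.22727435]
```

```bash
python3 -m creep '[{"dx":0,"dy":0,"dz":0,"yaw":0},{"dx":0,"dy":0,"dz":0,"yaw":0},{"dx":0,"dy":0,"dz":0,"yaw":0},{"dx":0,"dy":0,"dz":0,"yaw":0},{"dx":0,"dy":0,"dz":0.0,"yaw":0}]' 0.55 25
python3 -m creep '[{"dx":0,"dy":0,"dz":-0.02,"yaw":0},{"dx":0,"dy":0,"dz":-0.035,"yaw":0},{"dx":0,"dy":0,"dz":-0.04,"yaw":-0.14},{"dx":0,"dy":0,"dz":-0.03,"yaw":-0.14},{"dx":0,"dy":0,"dz":-0.02,"yaw":-0.14}]' >/dev/null
python3 -m creep '[{"dx":0,"dy":0,"dz":0,"yaw":-0.14},{"dx":0,"dy":0,"dz":0,"yaw":-0.14},{"dx":0,"dy":0,"dz":0,"yaw":-0.14},{"dx":0,"dy":0,"dz":0,"yaw":-0.14},{"dx":0,"dy":0,"dz":0,"yaw":-0.14}]' >/dev/null
python3 -m creep '[{"dx":0,"dy":0,"dz":0,"yaw":-0.14},{"dx":0,"dy":0,"dz":0,"yaw":-0.14},{"dx":0,"dy":0,"dz":0,"yaw":-0.14},{"dx":0,"dy":0,"dz":0,"yaw":0},{"dx":0,"dy":0,"dz":0,"yaw":0}]'
python3 - <<'E'
from h import *
s=sensors.observe();print(s['q'],s['ee_pos'])
c=cam('wrist');b,d=vision.get_image('wrist');wings(b,d,c)
E
```

```text
t: 13.25
ee_pos: [0.4923, 0.0121, 0.0925]
tcp_rot: [[0.007, 1.0, -0.001], [1.0, -0.007, -0.0], [-0.0, -0.001, -1.0]]
ft_force: [0.6, -0.4, 0.7]
width: 0.501
finger_force: 0.0
t: 14.75
ee_pos: [0.4925, 0.0122, 0.2377]
tcp_rot: [[-0.999, 0.041, -0.0], [0.041, 0.999, -0.0], [0.0, -0.0, -1.0]]
ft_force: [0.4, 0.9, 0.2]
width: 0.547
finger_force: 0.0
[ 0.47325115 -0.01650318 -0.54079605  1.74018263 -0.00856454  1.41580513
  1.46351453] [0.49247991 0.01219939 0.23770633]
px [149 144  41  55 959] top 0.1322 rect 482.5 -83.2 13.7 63.0 ang -33.1 650
px [ 333  152   23   60 1066] top 0.1329 rect 502.5 112.6 13.4 62.6 ang -2.2 597
px [228 167  58  20 916] top 0.1288 rect 493.3 14.3 13.5 62.1 ang -87.6 644
```

```bash
python3 -m creep '[{"dx":-0.002,"dy":0.0335,"dz":0,"yaw":0},{"dx":-0.002,"dy":0.0335,"dz":0,"yaw":0},{"dx":-0.002,"dy":0.0335,"dz":0,"yaw":0},{"dx":0,"dy":0,"dz":0.02,"yaw":0},{"dx":0,"dy":0,"dz":0.025,"yaw":0}]'
python3 -m creep '[{"dx":0,"dy":0,"dz":0.033,"yaw":0},{"dx":0,"dy":0,"dz":0.033,"yaw":0},{"dx":0,"dy":0,"dz":0.03,"yaw":0},{"dx":0,"dy":0,"dz":0,"yaw":0},{"dx":0,"dy":0,"dz":0,"yaw":0}]'
python3 -m creep '[{"dx":0,"dy":0,"dz":0,"yaw":0},{"dx":0,"dy":0,"dz":0,"yaw":0},{"dx":0,"dy":0,"dz":0,"yaw":0},{"dx":0,"dy":0,"dz":0,"yaw":0},{"dx":0,"dy":0,"dz":0,"yaw":0}]' 0 25 >/dev/null
python3 -m creep '[{"dx":0,"dy":0,"dz":0,"yaw":0},{"dx":0,"dy":0,"dz":0,"yaw":0},{"dx":0,"dy":0,"dz":0,"yaw":0},{"dx":0,"dy":0,"dz":0,"yaw":0.05},{"dx":0,"dy":0,"dz":0,"yaw":0.05}]' 
python3 -m creep '[{"dx":0,"dy":0,"dz":0.0001,"yaw":0.1},{"dx":0,"dy":0,"dz":0.0001,"yaw":0.1},{"dx":0,"dy":0,"dz":0.0003,"yaw":0.1},{"dx":0,"dy":0,"dz":0.0003,"yaw":0.1},{"dx":0,"dy":0,"dz":0.0003,"yaw":0}]'
python3 -c "
from h import *
print(sensors.observe()['ft_torque'])"
python3 -m creep '[{"dx":0,"dy":0,"dz":0.0002,"yaw":0.035},{"dx":0,"dy":0,"dz":0.0002,"yaw":0.035},{"dx":0,"dy":0,"dz":0.0002,"yaw":0.035},{"dx":0,"dy":0,"dz":0.0002,"yaw":0.02},{"dx":0,"dy":0,"dz":0.0,"yaw":0}]'
python3 -c "
from h import *
print(sensors.observe()['ft_torque'])"
```

```text
t: 15.3
ee_pos: [0.5032, 0.1142, 0.1934]
tcp_rot: [[-0.999, 0.037, 0.003], [0.037, 0.999, 0.0], [-0.003, 0.001, -1.0]]
ft_force: [-0.3, -0.2, -1.2]
width: 0.549
finger_force: 0.0
t: 15.8
ee_pos: [0.5024, 0.1125, 0.0973]
tcp_rot: [[-0.999, 0.039, -0.0], [0.039, 0.999, 0.0], [0.0, 0.0, -1.0]]
ft_force: [0.1, 1.1, 0.1]
width: 0.549
finger_force: 0.0
t: 16.8
ee_pos: [0.5026, 0.1126, 0.0971]
tcp_rot: [[-0.99, 0.139, 0.001], [0.139, 0.99, 0.0], [-0.0, 0.0, -1.0]]
ft_force: [-0.2, 0.6, 2.1]
width: 0.152
finger_force: 25.0
t: 17.3
ee_pos: [0.5028, 0.1131, 0.0967]
tcp_rot: [[-0.858, 0.513, 0.001], [0.513, 0.858, 0.001], [-0.001, 0.001, -1.0]]
ft_force: [-2.9, 1.2, 6.7]
width: 0.152
finger_force: 25.0
[ 0.14145642  0.24374218 -0.01476704]
t: 17.8
ee_pos: [0.5029, 0.1133, 0.0962]
tcp_rot: [[-0.789, 0.615, 0.001], [0.615, 0.789, 0.001], [-0.001, 0.001, -1.0]]
ft_force: [-2.5, 1.6, 8.4]
width: 0.152
finger_force: 25.0
[ 0.15136515  0.28167677 -0.01686071]
```

```bash
python3 -m creep '[{"dx":0,"dy":0,"dz":0.0003,"yaw":0.03},{"dx":0,"dy":0,"dz":0.0002,"yaw":0.03},{"dx":0,"dy":0,"dz":0,"yaw":0},{"dx":0,"dy":0,"dz":0,"yaw":0},{"dx":0,"dy":0,"dz":0.0,"yaw":0}]'
python3 -c "
from h import *
print(sensors.observe()['ft_torque'])"
```

```text
t: 18.3
ee_pos: [0.503, 0.1133, 0.0958]
tcp_rot: [[-0.751, 0.661, 0.001], [0.661, 0.751, 0.001], [-0.001, 0.001, -1.0]]
ft_force: [-2.0, -0.0, 6.9]
width: 0.156
finger_force: 25.0
[ 0.190337    0.31772908 -0.03512856]
```

```bash
python3 -m creep '[{"dx":0,"dy":0,"dz":0.0005,"yaw":0.08},{"dx":0,"dy":0,"dz":0.0005,"yaw":0.1},{"dx":0,"dy":0,"dz":0.0005,"yaw":0.12},{"dx":0,"dy":0,"dz":0.0005,"yaw":0.12},{"dx":0,"dy":0,"dz":0.0005,"yaw":0.12}]'
python3 -c "
from h import *
print(sensors.observe()['ft_torque'])"
python3 -m creep '[{"dx":0,"dy":0,"dz":0,"yaw":0.06},{"dx":0,"dy":0,"dz":0,"yaw":0.06},{"dx":0,"dy":0,"dz":0,"yaw":0.05},{"dx":0,"dy":0,"dz":0,"yaw":0.04},{"dx":0,"dy":0,"dz":0.0,"yaw":0.02}]'
python3 -c "
from h import *
print(sensors.observe()['ft_torque'])"
python3 -m creep '[{"dx":0,"dy":0,"dz":0,"yaw":0.03},{"dx":0,"dy":0,"dz":0,"yaw":0.03},{"dx":0,"dy":0,"dz":0,"yaw":0},{"dx":0,"dy":0,"dz":0,"yaw":0},{"dx":0,"dy":0,"dz":0.0,"yaw":0}]'
python3 -c "
from h import *
print(sensors.observe()['ft_torque'])"
```

```text
t: 18.8
ee_pos: [0.5031, 0.1125, 0.093]
tcp_rot: [[-0.299, 0.954, 0.002], [0.954, 0.299, -0.0], [-0.001, 0.002, -1.0]]
ft_force: [-1.0, -0.4, 8.0]
width: 0.151
finger_force: 25.1
[-0.12833258  0.23683396  0.11124291]
t: 19.3
ee_pos: [0.5031, 0.1125, 0.093]
tcp_rot: [[-0.077, 0.997, 0.002], [0.997, 0.077, -0.0], [-0.0, 0.002, -1.0]]
ft_force: [-1.5, -0.5, 6.6]
width: 0.155
finger_force: 25.1
[-0.08823579  0.12383679  0.16633954]
t: 19.8
ee_pos: [0.503, 0.1125, 0.093]
tcp_rot: [[-0.019, 1.0, 0.001], [1.0, 0.019, -0.0], [-0.0, 0.001, -1.0]]
ft_force: [-1.0, -0.7, 6.6]
width: 0.152
finger_force: 25.1
[-0.14985173  0.19698887  0.14566782]
```

```bash
python3 -m creep '[{"dx":0,"dy":0,"dz":0,"yaw":0.02},{"dx":0,"dy":0,"dz":0,"yaw":0.01},{"dx":0,"dy":0,"dz":0,"yaw":0},{"dx":0,"dy":0,"dz":0,"yaw":0},{"dx":0,"dy":0,"dz":0.0,"yaw":0}]'
python3 -c "
from h import *
print(sensors.observe()['ft_torque'])"
python3 -m creep '[{"dx":0,"dy":0,"dz":0,"yaw":0},{"dx":0,"dy":0,"dz":0,"yaw":0},{"dx":0,"dy":0,"dz":0,"yaw":0},{"dx":0,"dy":0,"dz":0,"yaw":0},{"dx":0,"dy":0,"dz":0.0,"yaw":0}]' 0.55 25
python3 -m creep '[{"dx":0,"dy":0,"dz":-0.02,"yaw":0},{"dx":0,"dy":0,"dz":-0.035,"yaw":0},{"dx":0,"dy":0,"dz":-0.04,"yaw":0},{"dx":0,"dy":0,"dz":-0.03,"yaw":0},{"dx":0,"dy":0,"dz":-0.021,"yaw":0}]' >/dev/null
python3 -m creep '[{"dx":-0.04,"dy":-0.004,"dz":0,"yaw":0},{"dx":-0.04,"dy":-0.004,"dz":0,"yaw":0},{"dx":-0.04,"dy":-0.004,"dz":0,"yaw":0},{"dx":-0.04,"dy":-0.004,"dz":0,"yaw":0},{"dx":-0.04,"dy":-0.004,"dz":0,"yaw":0}]' >/dev/null
python3 -m creep '[{"dx":0,"dy":0,"dz":0,"yaw":-0.14},{"dx":0,"dy":0,"dz":0,"yaw":-0.14},{"dx":0,"dy":0,"dz":0,"yaw":-0.14},{"dx":0,"dy":0,"dz":0,"yaw":-0.14},{"dx":0,"dy":0,"dz":0,"yaw":-0.14}]' >/dev/null
python3 -m creep '[{"dx":0,"dy":0,"dz":0,"yaw":-0.14},{"dx":0,"dy":0,"dz":0,"yaw":-0.14},{"dx":0,"dy":0,"dz":0,"yaw":0},{"dx":0,"dy":0,"dz":0,"yaw":0},{"dx":0,"dy":0,"dz":0,"yaw":0}]'
python3 - <<'E'
from h import *
s=sensors.observe();print(s['q'],s['ee_pos'])
for n in('wrist','top','scene'):
  c=cam(n);b,d=vision.get_image(n);print(n);wings(b,d,c)
  if n=='wrist':cv2.imwrite('pics/w2.png',b)
E
```

```text
t: 20.3
ee_pos: [0.503, 0.1126, 0.093]
tcp_rot: [[0.01, 1.0, 0.001], [1.0, -0.01, -0.0], [-0.0, 0.001, -1.0]]
ft_force: [-0.9, -0.6, 6.6]
width: 0.153
finger_force: 25.4
[-0.11545245  0.17651807  0.35235634]
t: 20.8
ee_pos: [0.5021, 0.1123, 0.0916]
tcp_rot: [[0.012, 1.0, -0.001], [1.0, -0.012, -0.0], [-0.0, -0.001, -1.0]]
ft_force: [-0.1, -0.3, 0.7]
width: 0.503
finger_force: 0.0
t: 22.8
ee_pos: [0.4799, -0.0873, 0.2379]
tcp_rot: [[-0.822, 0.569, -0.0], [0.569, 0.822, -0.0], [0.0, -0.0, -1.0]]
ft_force: [0.1, -0.2, -0.6]
width: 0.551
finger_force: 0.0
[ 0.43341017 -0.03364148 -0.29879235  1.75750715 -0.00999832  1.41639435
  1.10204874] [ 0.47991555 -0.0872986   0.23786544]
wrist
px [ 389   63   71   48 1338] top 0.1291 rect 503.2 112.9 13.7 62.8 ang -87.4 798
px [ 310  113   58   44 1052] top 0.1289 rect 493.5 13.8 13.4 62.4 ang -87.3 699
px [252 147  14  60 742] top 0.1325 rect 482.2 -84.2 13.3 62.3 ang -33.4 627
px [269 260  15  20 213] top 0.1224 rect 593.5 -134.4 12.9 12.2 ang 34.5 100
top
px [204 205  23   5 109] top 0.1301 rect 500.8 111.8 11.6 60.6 ang -87.2 52
px [238 210  22   5  87] top 0.1301 rect 489.1 13.2 11.5 54.8 ang -88.3 40
scene
px [279 150  22  13 181] top 0.1264 rect 507.4 113.1 14.0 60.7 ang -86.6 68
px [215 153  13  23 159] top 0.1308 rect 487.9 -85.7 13.7 57.2 ang -34.4 54
px [245 154  22  13 189] top 0.1273 rect 497.6 13.3 13.7 60.4 ang -87.9 61
```

View pics/w2.png

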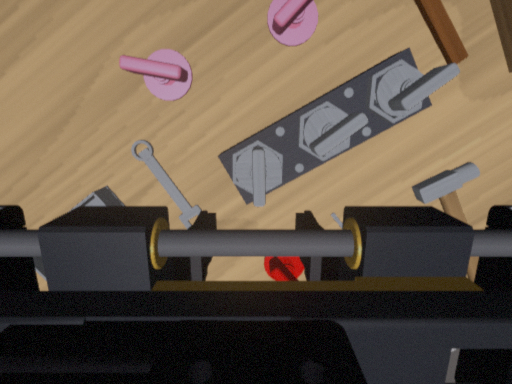

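All three have been tried. The screws in nuts 1 and 2 sit home at about -87° (pixels (340,135) and (425,87)). The one in nut0 (pixel (259,177)) stopped at about -33°, so it gets drawn out.

```bash
python3 -m creep '[{"dx":-0.0012,"dy":0.003,"dz":0.02,"yaw":-0.02},{"dx":0,"dy":0,"dz":0.03,"yaw":0},{"dx":0,"dy":0,"dz":0.034,"yaw":0},{"dx":0,"dy":0,"dz":0.034,"yaw":0},{"dx":0,"dy":0,"dz":0.024,"yaw":0}]' >/dev/null
python3 -m creep '[{"dx":0,"dy":0,"dz":0,"yaw":0},{"dx":0,"dy":0,"dz":0,"yaw":0},{"dx":0,"dy":0,"dz":0,"yaw":0},{"dx":0,"dy":0,"dz":0,"yaw":0},{"dx":0,"dy":0,"dz":0,"yaw":0}]' 0 40
python3 -m creep '[{"dx":0,"dy":0,"dz":0,"yaw":0},{"dx":0,"dy":0,"dz":0,"yaw":0},{"dx":0,"dy":0,"dz":0,"yaw":0},{"dx":0,"dy":0,"dz":-0.004,"yaw":0},{"dx":0,"dy":0,"dz":-0.006,"yaw":0}]'
python3 -m creep '[{"dx":0,"dy":0,"dz":-0.01,"yaw":0},{"dx":0,"dy":0,"dz":-0.015,"yaw":0},{"dx":0,"dy":0,"dz":-0.02,"yaw":0},{"dx":0,"dy":0,"dz":-0.02,"yaw":0},{"dx":0,"dy":0,"dz":-0.02,"yaw":0}]'
python3 -c "
from h import *
s=sensors.observe();R=np.array(s['tcp_rot']);print(s['q'],R.T@(np.array([.474,-.373,.2])-s['ee_pos']))"
```

```text
t: 23.95
ee_pos: [0.4835, -0.0857, 0.0971]
tcp_rot: [[-0.835, 0.55, 0.002], [0.55, 0.835, -0.001], [-0.002, 0.001, -1.0]]
ft_force: [0.5, -0.3, 0.2]
width: 0.178
finger_force: 0.0
t: 24.45
ee_pos: [0.4816, -0.0854, 0.1048]
tcp_rot: [[-0.835, 0.55, -0.002], [0.55, 0.835, 0.0], [0.002, -0.001, -1.0]]
ft_force: [0.7, -0.6, -3.7]
width: 0.145
finger_force: 40.0
t: 24.95
ee_pos: [0.482, -0.0854, 0.192]
tcp_rot: [[-0.835, 0.55, -0.001], [0.55, 0.835, 0.0], [0.001, -0.001, -1.0]]
ft_force: [0.9, -0.7, -2.5]
width: 0.147
finger_force: 40.0
[ 0.42935358 -0.00813461 -0.30509171  1.8246071  -0.00247354  1.3258263
  1.11290347] [-0.15155976 -0.2445367  -0.00797515]
```

```bash
python3 -m creep '[{"dx":-0.008,"dy":-0.013,"dz":-0.002,"yaw":0},{"dx":-0.015,"dy":-0.024,"dz":-0.002,"yaw":0},{"dx":-0.018,"dy":-0.029,"dz":-0.002,"yaw":0},{"dx":-0.018,"dy":-0.029,"dz":0,"yaw":0},{"dx":-0.018,"dy":-0.029,"dz":0,"yaw":0}]' >/dev/null
python3 -m creep '[{"dx":-0.018,"dy":-0.029,"dz":0,"yaw":0},{"dx":-0.018,"dy":-0.029,"dz":0,"yaw":0},{"dx":-0.018,"dy":-0.029,"dz":0,"yaw":0},{"dx":-0.013,"dy":-0.021,"dz":0,"yaw":0},{"dx":-0.008,"dy":-0.012,"dz":0,"yaw":0}]'
python3 - <<'E'
from h import *
c=cam('top');b,d=vision.get_image('top');b2,_=vision.get_image('scene')
cv2.imwrite('pics/t3.png',np.hstack([cv2.resize(b[150:290,290:430],(390,390)),cv2.resize(b2[110:250,60:200],(390,390))]))
E
```

```text
t: 25.95
ee_pos: [0.4726, -0.3767, 0.1954]
tcp_rot: [[-0.833, 0.554, -0.003], [0.554, 0.833, -0.0], [0.002, -0.002, -1.0]]
ft_force: [0.5, 0.2, -3.5]
width: 0.148
finger_force: 40.0
```

View pics/t3.png

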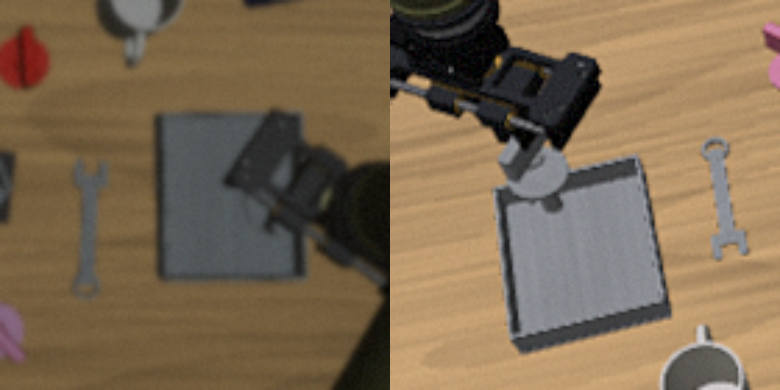

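The screw hangs over the tray with its flange at about (265,205) in the top crop, inside the walls. Lowering it now.

```bash
python3 -m creep '[{"dx":0,"dy":0,"dz":0.02,"yaw":0},{"dx":0,"dy":0,"dz":0.025,"yaw":0},{"dx":0,"dy":0,"dz":0.025,"yaw":0},{"dx":0,"dy":0,"dz":0.02,"yaw":0},{"dx":0,"dy":0,"dz":0.006,"yaw":0}]' >/dev/null
python3 -m creep '[{"dx":0,"dy":0,"dz":0.002,"yaw":0},{"dx":0,"dy":0,"dz":0.002,"yaw":0},{"dx":0,"dy":0,"dz":0,"yaw":0},{"dx":0,"dy":0,"dz":0,"yaw":0},{"dx":0,"dy":0,"dz":0,"yaw":0}]'
```

```text
t: 27.05
ee_pos: [0.4757, -0.3732, 0.0977]
tcp_rot: [[-0.835, 0.55, 0.001], [0.55, 0.835, -0.001], [-0.001, -0.0, -1.0]]
ft_force: [0.0, -0.6, -3.0]
width: 0.142
finger_force: 40.0
```

```bash
python3 -m creep '[{"dx":0,"dy":0,"dz":0.001,"yaw":0},{"dx":0,"dy":0,"dz":0.001,"yaw":0},{"dx":0,"dy":0,"dz":0.001,"yaw":0},{"dx":0,"dy":0,"dz":0,"yaw":0},{"dx":0,"dy":0,"dz":0,"yaw":0}]'
python3 -m creep '[{"dx":0,"dy":0,"dz":0.001,"yaw":0},{"dx":0,"dy":0,"dz":0.001,"yaw":0},{"dx":0,"dy":0,"dz":0.0005,"yaw":0},{"dx":0,"dy":0,"dz":0,"yaw":0},{"dx":0,"dy":0,"dz":0,"yaw":0}]'
```

```text
t: 27.55
ee_pos: [0.4752, -0.3729, 0.0939]
tcp_rot: [[-0.835, 0.55, -0.0], [0.55, 0.835, 0.0], [0.0, -0.0, -1.0]]
ft_force: [-0.5, 0.3, -3.0]
width: 0.144
finger_force: 40.0
t: 28.05
ee_pos: [0.4755, -0.3731, 0.0918]
tcp_rot: [[-0.835, 0.55, 0.0], [0.55, 0.835, -0.0], [-0.001, -0.0, -1.0]]
ft_force: [0.5, -0.7, -1.4]
width: 0.141
finger_force: 40.0
```

```bash
python3 -m creep '[{"dx":0,"dy":0,"dz":0.0005,"yaw":0},{"dx":0,"dy":0,"dz":0,"yaw":0},{"dx":0,"dy":0,"dz":0,"yaw":0},{"dx":0,"dy":0,"dz":0,"yaw":0},{"dx":0,"dy":0,"dz":0,"yaw":0}]'
python3 -m creep '[{"dx":0,"dy":0,"dz":0,"yaw":0},{"dx":0,"dy":0,"dz":0,"yaw":0},{"dx":0,"dy":0,"dz":0,"yaw":0},{"dx":0,"dy":0,"dz":0,"yaw":0},{"dx":0,"dy":0,"dz":0,"yaw":0}]' 0.6 20
python3 -m creep '[{"dx":0,"dy":0,"dz":0,"yaw":0},{"dx":0,"dy":0,"dz":-0.01,"yaw":0},{"dx":0,"dy":0,"dz":-0.03,"yaw":0},{"dx":0,"dy":0,"dz":-0.035,"yaw":0},{"dx":0,"dy":0,"dz":-0.035,"yaw":0}]'
python3 -m creep '[{"dx":0,"dy":0,"dz":-0.02,"yaw":0},{"dx":0,"dy":0,"dz":-0.01,"yaw":0},{"dx":0,"dy":0,"dz":0,"yaw":0},{"dx":0,"dy":0,"dz":0,"yaw":0},{"dx":0,"dy":0,"dz":0,"yaw":0}]'
python3 - <<'E'
from h import *
b2,d=vision.get_image('scene');wings(b2,d,cam('scene'))
b,d=vision.get_image('wrist')
cv2.imwrite('pics/s4.png',np.hstack([cv2.resize(b2[90:250,80:330],(500,320)),b[:320,:256]]))
E
```

```text
t: 28.55
ee_pos: [0.4757, -0.3733, 0.0916]
tcp_rot: [[-0.835, 0.55, 0.001], [0.55, 0.835, -0.001], [-0.001, -0.0, -1.0]]
ft_force: [1.3, -1.2, 4.0]
width: 0.15
finger_force: 40.0
t: 29.05
ee_pos: [0.475, -0.3728, 0.0906]
tcp_rot: [[-0.835, 0.55, -0.001], [0.55, 0.835, 0.0], [0.001, -0.0, -1.0]]
ft_force: [0.1, 0.6, -0.1]
width: 0.515
finger_force: 0.0
t: 29.55
ee_pos: [0.4751, -0.3728, 0.2028]
tcp_rot: [[-0.835, 0.55, 0.0], [0.55, 0.835, -0.0], [-0.0, -0.0, -1.0]]
ft_force: [0.8, 0.1, -0.0]
width: 0.6
finger_force: 0.0
t: 30.05
ee_pos: [0.4745, -0.3724, 0.2292]
tcp_rot: [[-0.835, 0.55, -0.002], [0.55, 0.835, 0.002], [0.003, 0.0, -1.0]]
ft_force: [1.3, 0.5, -0.6]
width: 0.606
finger_force: 0.0
px [279 150  22  14 185] top 0.1268 rect 507.5 111.9 14.5 61.8 ang -86.8 63
px [245 154  22  13 183] top 0.1268 rect 496.9 13.4 14.2 62.3 ang -86.8 61
```

View pics/s4.png

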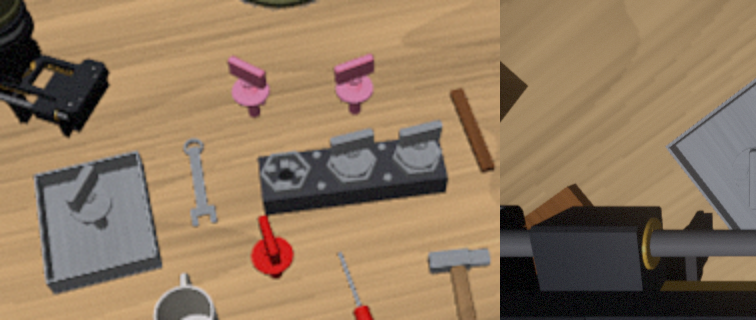

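The scrap screw stands in the tray at (88,200), nut0 is empty at (286,172), and the other two are home at (352,158) and (418,152). The bystanders haven't moved and the arm is clear, so I'm handing in.

```bash
python3 -c "
from bench import ticket
print(ticket.sign_off())"
```

```text
the job is handed in; nothing more can be done
None
```

The job is handed in: all three screws were tried first, then the bad one from nut0 (stopped at about 30°) went into the scrap tray, where it stands; the screws in nut1 and nut2 ran fully home and remain in their nuts, and nothing else was moved.

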